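# Shim the rocking decorating stand

### The arm

A 7-joint arm with a two-finger parallel gripper is mounted at the origin on the work surface. World frame = base frame: x ahead of the robot, y to its left, z up, the work surface at z = 0. Lengths are in m, angles in rad, forces in N, time in s.
With the tool pointing down it reaches from about 0.4 to 0.9 m from the base axis. Payload 5.6 kg.
Tool frame: the origin (TCP) lies midway between the tips of the shut fingers; the grasp point (between the pads) lies 19 mm behind it; z points along the fingers, y is the line along which they close (so a half turn about z gives the same grasp; the last joint's range is limited). The gripper opens to 92 mm and grips with 3 to 60 N. Pads are 20 mm wide; open, the fingers measure 128 mm over their backs; the gripper's body (75 mm by 189 mm) begins 69 mm behind the grasp point.
Start: joints at [-0.043, 0.468, -0.012, 1.603, 0.006, 1.071, -0.056], TCP at [0.65, -0, 0.215] pointing down, gripper open.
Joint ranges: [-2.53, 2.53], [-0.31, 2.02], [-1.57, 1.55], [0.28, 2.44], [-1.29, 4.43], [0.15, 1.84], [-2.92, 2.92]. Speed limits (rad/s): [2.57, 2.57, 3.14, 3.14, 3.14, 3.14, 3.14].

### API

Orientations are given as a 3x3 rotation matrix whose columns are the frame's x, y, z axes.
In Python, from station import env, effector, solver, viewer, workorder, search_frame, tip_of gives the robot as it stands. Calls block until the motion is done:
- env.reach(position, orientation): joint-space move of the TCP to a pose.
- env.movel(position, frame=None, rate=0.15): straight line of the TCP; frame=None keeps the orientation; rate is the mean speed in m/s.
- env.goto_joints(angles): joint-space move.
- effector.release() and effector.grasp(squeeze=None): open the fingers fully, or close them until they stop; squeeze is the grip in N (None keeps the last).
- env.pause(seconds).
- solver.inverse_kinematics(position, orientation): joint angles nearest the present ones, or None.
- env.sense(): the state.
- viewer.read_camera(name): name is "scene" or "side" or "wrist"; returns (picture, depth): 480x640x3 uint8, red, green, blue; 480x640 float32, m along the optical axis (not along the pixel's ray), 0 where there is no reading.
- viewer.camera_info(name): a dict with "intrinsics" (3x3 intrinsics, pixels), "dist_coeffs" ([k1, k2, p1, p2, k3] as OpenCV has them; the pictures are not rectified), "eye" and "rotation" of the camera in the world; the wrist camera has in their place "T_tool_cam" (4x4, takes a point from camera to tool coordinates, whose origin is the TCP and whose axes are the flange's). Camera axes: x right, y up, looking along -z (the intrinsics and any distortion apply to the point x, -y, -z); pixel columns grow to the right and rows downward; lengths in m; the calibration is good to about 2 mm. A picture is of the moment at which its call begins: read the wrist's pose just before it. camera_info takes no time and is no camera call.
A pose or a line that the arm cannot do raises env.PlanningError and nothing moves.
- workorder.finish_job(): hands the job in; it is judged then, once.
Trained networks look in the newest picture that a camera, given by its name, has taken for a name from the list of things; names that differ only in an ending like _2 or _b are one class to them, and where a whole thing is asked for, a point or a joint stands for the part that bears it (a point fixed in the world has none). Each returns a list of dicts, best first, with "score" (0 to 1); they miss things now and then, are a little off and sometimes report something else, mostly with a low value. They report only what shows in the picture. A call takes as long as a camera call. They do not tell look-alikes from the thing itself.
- search_frame(camera, name): "at" ([x, y, z] in m, in world coordinates, good to about 4 mm: the middle of the surface that is visible of it).
- tip_of(camera, name): "at" ([x, y, z] in m, in world coordinates, good to about 4 mm: a listed point, or the origin of a listed thing).
The state is a dict: "t": time; "joint_positions": joint angles; "joint_velocities": joint speeds; "tau": joint torques, N m; "ee_pos": TCP position; "tcp_rot": TCP orientation; "wrist_force": force on the tool from outside, world axes, zero at the start; "moment": the same for the moment, N m; "gripper_width": finger opening in m; "grasp_force": force on a finger pad.
Only numpy, scipy, OpenCV 4.12 (cv2) and the standard library are available. Lean on these libraries where they do the work, as an engineer would, in place of code of your own. Each camera call takes 0.05 s, during which the arm holds its last target. There are 200 camera calls.

### The job

The pot-decorating stand rocks because one of its four feet (the one under the red boss) has lost its rubber pad. Push the orange shim along the table with your fingertips, thin edge first, until that bare foot has climbed the ramp and stands on the shim's flat, and the stand is level; then press down briefly on the rim of the wheel head above that foot to check that it no longer rocks, and let go. Only push and press: do not lift or carry the shim, the stand or the pot, do not shove the stand along the table, and leave the pot and the other things where they are.

Things in the scene. Friction and masses are not known exactly. Their poses are not given: they have to be found in the camera images.
- stand: Loose decorating stand of about 2 kg: blue cross base, arms 26 mm wide, 26 to 42 mm above the table, each ending 120 mm out in a round boss (36 mm across, top 46 mm) and a foot; fixed wheel head on a column, a disc 180 mm across, top 100 mm up. Origin: middle of the base at table level; z up. Feet at -x, +x, -y have black rubber pads; at +y, under the red boss, is the bare foot.
- short_foot (a point): Lowest point of the bare foot, a round-ended steel stud 16 mm across, 9 mm shorter than the other feet, at (0, 120, 9) mm in the stand's frame. The stand is heavier on this side: at the start it leans 0.075 rad onto this foot, which touches the table, the -y foot in the air. Sliding the shim in takes 5 to 20 N. Axes as the stand.
- press_spot (a point): Point on the top of the wheel head above the arm with the bare foot, 75 mm from the middle (15 mm inside the rim), at (0, 75, 100) mm in the stand's frame.
- shim: Orange levelling shim, 80 g, 97 mm long (x), 50 mm wide (y), flat on a thin fixed paper sheet on the table. Origin: on the table under the centre of its flat; z up. Thin edge at x = -62 mm (1 mm thick), ramp up to 9 mm at -17 mm, flat 9 mm thick from -17 to +17 mm, heel 20 mm high from +17 to the back face at +35 mm. At the start the thin edge points roughly at the bare foot, 25 to 65 mm short of it.
- shim_flat (a point): Centre of the shim's flat, on its upper face, 9 mm above the table. Axes as the shim.
- shim_back (a point): Centre of the shim's upright back face (50 mm wide, 20 mm high), the face to push, so that the shim travels towards its own -x; 10 mm above the table. Axes as the shim.
- pot: Small yellow ceramic pot, 64 mm across, 46 mm high, standing loose in the middle of the wheel head. Origin: centre of its underside.
- paint_jar: Green glass jar with a white cap, 54 mm across, 75 mm high, a bystander standing on the table. Origin: centre of its underside.
- cup: White ceramic cup, 68 mm across, 80 mm high, a bystander standing on the table. Origin: centre of its underside.
- brush: Paint brush 170 mm long lying on the table beyond the stand, a bystander. Origin: its middle, at table level; it lies along its x axis.
There are look-alikes about, which are no part of the job. There is more than one size of the pot; the job needs the middle-sized.

How it is judged:
By the outcome, as a careful person would: the job done as asked, in the order asked, and still so for the second after the job is handed in, with the robot touching nothing.
It also fails if it takes over 72 s, if anything falls off the work surface, if the arm or the gripper's body presses on something with over 40 N, if the wrist force passes 120 N, or if a joint passes its speed limit or range.

## Working session

There is one attempt and no reset: what is moved stays moved. The work goes in short steps, each a Python script; the robot and the scene stay as the last script left them, time stands still between calls to the robot, and variables do not carry over. Pictures are saved under pics/ and viewed, at most 10 in all, crops included, and the job is handed in when it is done.

```bash
mkdir -p pics; ls
python3 - <<'E'
from station import *
import cv2
for c in ("scene","side"):
    p,d=viewer.read_camera(c); cv2.imwrite(f"pics/{c}0.png",p[:,:,::-1])
    i=viewer.camera_info(c); print(c,i["eye"],i["rotation"])
    for n in ("stand","short_foot","press_spot","shim","shim_flat","shim_back","pot","paint_jar","cup","brush"):
        print(n,[(r["at"],r["score"]) for r in tip_of(c,n)[:4]])
print(env.sense())
E
```

```text
pics
scene [1.22779635 0.14644788 1.08000747] [[-0.2064493  -0.82185476  0.53097404]
 [ 0.97833432 -0.18198862  0.09870204]
 [ 0.01551249  0.5398471   0.84162015]]
stand [([0.54, -0.0671, 0.0023], 0.64), ([0.5774, 0.1631, 0.002], 0.48)]
short_foot [([0.5594, 0.052, -0.0034], 0.71)]
press_spot [([0.5548, 0.0151, 0.0959], 0.96)]
shim [([0.5769, 0.1612, 0.0027], 0.7), ([0.5405, -0.0661, 0.0032], 0.7)]
shim_flat [([0.5756, 0.1673, 0.0091], 0.95)]
shim_back [([0.5712, 0.2053, 0.0095], 0.78), ([0.5754, 0.1642, 0.0008], 0.31)]
pot [([0.7195, -0.1996, 0.0004], 0.93), ([0.536, -0.0595, 0.0993], 0.79), ([0.426, 0.0345, 0.0006], 0.67)]
paint_jar [([0.4192, -0.3492, 0.0005], 0.84)]
cup [([0.5426, 0.3965, -0.004], 0.57)]
brush [([0.8075, 0.0345, -0.002], 0.6)]
side [0.18523371 0.56096627 0.82485837] [[-0.79203344  0.441625   -0.42148593]
 [-0.61036788 -0.58595634  0.53301615]
 [-0.01157909  0.67942809  0.73365074]]
stand [([0.5428, -0.0654, 0.0038], 0.71)]
short_foot [([0.5597, 0.0547, 0.0014], 0.74), ([0.5746, 0.1585, 0.0004], 0.3)]
press_spot [([0.5526, 0.0178, 0.0964], 0.87)]
shim [([0.5765, 0
[... 566 characters left out ...]
ocities': array([ 0.00037632, -0.00126369, -0.00019506,  0.00028702, -0.00068311,
       -0.00034038, -0.00035003]), 'tau': array([ 4.83502390e-04, -5.20435023e+01, -1.21316803e-02, -2.44057328e+01,
       -5.64658432e-02,  1.13390604e-02,  2.44483755e-05]), 'ee_pos': array([ 6.50024722e-01, -3.67242126e-05,  2.14607578e-01]), 'tcp_rot': array([[ 8.27818755e-05,  9.99999994e-01,  7.21167712e-05],
       [ 9.99999996e-01, -8.27789164e-05, -4.10344643e-05],
       [-4.10284943e-05,  7.21201678e-05, -9.99999997e-01]]), 'wrist_force': array([ 0.22814687,  0.8887609 , -0.74393004]), 'moment': array([ 0.00581685,  0.02486461, -0.01239818]), 'grasp_force': 0.0, 'gripper_width': 0.09184584936034834}
```

View pics/scene0.png

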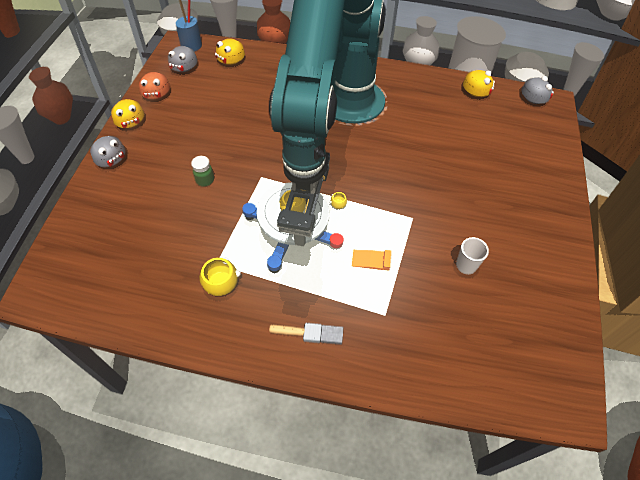

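View pics/side0.png

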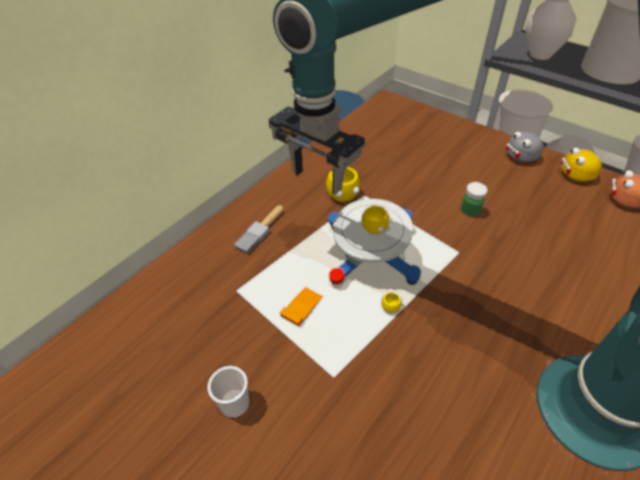

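Scene view: the only shim is at (372,260), with its heel at (388,260), and the red boss is at (337,240). There are three yellow pots: large (219,277), middle-sized on the wheel head (292,200) and small (339,200). The middle one fits; it stays put and I only need to avoid it. Next I take an enlarged wrist view to get accurate shim and boss poses.

```bash
cat > h.py <<'E'
from station import *
import numpy as np, cv2
def cloud(c):
    s=env.sense(); p,d=viewer.read_camera(c); i=viewer.camera_info(c)
    v,u=np.mgrid[:480,:640]; K=np.array(i["intrinsics"])
    q=cv2.undistortPoints(np.stack([u,v],-1).reshape(-1,1,2).astype(float),K,np.array(i["dist_coeffs"],float)).reshape(480,640,2)
    P=np.stack([q[...,0]*d,-q[...,1]*d,-d],-1)
    if c=="wrist":
        T=np.array(i["T_tool_cam"]); P=P@T[:3,:3].T+T[:3,3]; P=P@s["tcp_rot"].T+s["ee_pos"]
    else: P=P@np.array(i["rotation"]).T+i["eye"]
    P[d<=0]=np.nan
    return p,P
def hsvmask(p,lo,hi): 
    m=cv2.inRange(cv2.cvtColor(p,cv2.COLOR_RGB2HSV),lo,hi); return m>0
def shim_pose(p,P):
    m=hsvmask(p,(8,180,110),(19,255,255)); X=P[m]; X=X[np.isfinite(X).all(1)]
    X=X[(X[:,2]>-.006)&(X[:,2]<.03)&(np.hypot(X[:,0]-.57,X[:,1]-.13)<.13)]
    (c,sz,a)=cv2.minAreaRect(X[:,:2].astype(np.float32)); b=cv2.boxPoints((c,sz,a))
    e=max(b[1]-b[0],b[2]-b[1],key=np.linalg.norm); e/=np.linalg.norm(e)
    h=X[X[:,2]>.015][:,:2].mean(0)
    if (h-c)@e<0: e=-e
    flat=np.array(c)+e*.0135   # rectangle centre sits at x=-13.5 mm
    return flat,e,sz,len(X),np.percentile(X[:,2],[2,50,98])
def red(p,P):
    m=hsvmask(p,(0,200,100),(4,255,255))|hsvmask(p,(174,200,100),(180,255,255)); X=P[m]; X=X[np.isfinite(X).all(1)]
    X=X[(np.hypot(X[:,0]-.56,X[:,1]-.055)<.06)&(X[:,2]>.025)]
    (c,r)=cv2.minEnclosingCircle(X[:,:2].astype(np.float32)); return c,r,np.median(X,0),len(X)
def frame(phi): # tool down, tool x along phi... y perpendicular
    c,s=np.cos(phi),np.sin(phi); return np.array([[c,s,0],[s,-c,0],[0,0,-1.]])
E
python3 - <<'E'
from h import *
for c in("scene","side"):
    p,P=cloud(c); print(c,shim_pose(p,P),red(p,P))
s=env.sense()
env.reach([.57,.16,.33],s["tcp_rot"]); effector.grasp(5)
p,P=cloud("wrist"); cv2.imwrite("pics/wrist0.png",p[:,:,::-1])
try: print(shim_pose(p,P),red(p,P))
except Exception as e: print(e)
for n in("shim_flat","shim_back","short_foot","press_spot"): print(n,[(r["at"],r["score"]) for r in tip_of("wrist",n)[:2]])
for n in("short_foot","press_spot","shim_back","stand"): print(n,[(r["at"],r["score"]) for c in("scene","side") for r in tip_of(c,n)[:1]])
s=env.sense();print(s["t"],s["ee_pos"],s["gripper_width"])
E
```

```text
scene (array([0.58033851, 0.16549553]), array([-0.08231848,  0.9966061 ], dtype=float32), (0.050117723643779755, 0.09318973124027252), 46, array([-0.00169489,  0.00444911,  0.02198118])) ((0.5581445097923279, 0.04112166166305542), 9.999999747378752e-05, array([0.55814451, 0.04112166, 0.03712787]), 1)
side (array([0.57674836, 0.16815642]), array([-0.08933308,  0.99600184], dtype=float32), (0.04823144152760506, 0.09434597939252853), 728, array([0.00286545, 0.00976875, 0.02279213])) ((0.5549746155738831, 0.05969272926449776), 0.015363765880465508, array([0.55362729, 0.06135276, 0.03664926]), 146)
(array([0.57698108, 0.16602201]), array([-0.07884058,  0.9968872 ], dtype=float32), (0.04754119738936424, 0.09521553665399551), 1910, array([0.00103862, 0.00788752, 0.02020156])) ((0.5563613176345825, 0.06017894297838211), 0.015959277749061584, array([0.55700387, 0.0665736 , 0.0352567 ]), 74)
shim_flat [([0.5778, 0.1679, 0.0109], 0.8)]
shim_back [([0.5748, 0.2018, 0.0099], 0.97)]
short_foot [([0.5547, 0.0552, -0.002], 0.98)]
press_spot []
short_foot [([0.557, 0.0536, 0.0026], 0.84), ([0.5557, 0.0588, 0.0033], 0.61)]
press_spot [([0.5546, 0.0154, 0.0964], 0.85), ([0.551, 0.0177, 0.0907], 0.87)]
shim_back [([0.5746, 0.2047, 0.0081], 0.63), ([0.5717, 0.199, 0.009], 0.94)]
stand [([0.54, -0.0692, 0.0018], 0.76), ([0.5418, -0.0635, 0.0032], 0.86)]
4.05 [0.56999356 0.16001089 0.33000428] 0.0006583964832955513
```

View pics/wrist0.png

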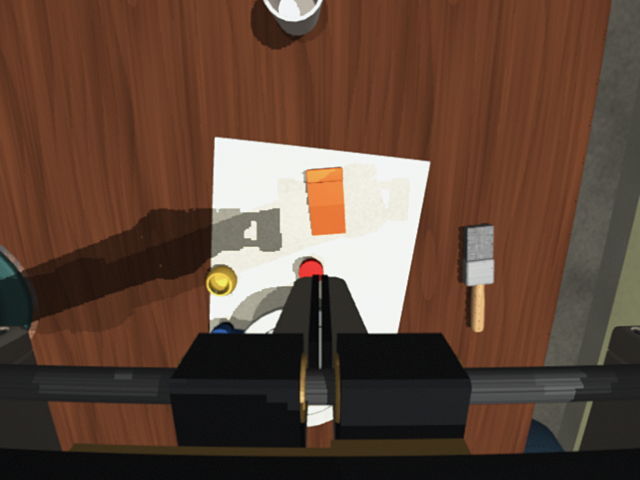

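Wrist view: the shim is at (326,200), heel up at (324,175), thin edge down at (328,235), and the red boss is at (311,270). From the measurements, a straight push would pass about 30 mm beside the foot. So I'll first turn the shim by nudging its ramp side with the closed fingers, then push from behind.

```bash
cat >> h.py <<'E'
FOOT=np.array([.5565,.056]); PHI=np.radians(83); U=np.array([np.cos(PHI),np.sin(PHI)]); N=np.array([U[1],-U[0]])
def rel(flat): d=flat-FOOT; return d@U, d@N   # along, sideways
def best_frame(pos,phi):
    q0=env.sense()["joint_positions"]; L=[]
    for k in(0,np.pi):
        q=solver.inverse_kinematics(pos,frame(phi+k))
        if q is not None: L.append((np.abs(np.array(q)-q0).max(),k))
    return frame(phi+min(L)[1])
def up(z): p=env.sense()["ee_pos"].copy(); p[2]=z; env.movel(p,rate=.12)
def look(cams=("side","scene")):
    for c in cams:
        p,P=cloud(c); f,e,sz,n,z=shim_pose(p,P); print(c,f,"ang",np.degrees(np.arctan2(e[1],e[0])),sz,n,"along/side mm",np.round(1e3*np.array(rel(f)),1),"red",red(p,P)[:3])
E
python3 - <<'E'
from h import *
ft=FOOT+.108*U
c1=ft-.030*U+.035*N; c0=c1+.045*N
R=best_frame([*c0,.10],PHI-np.pi/2)
env.reach([*c0,.10],R); env.movel([*c0,.02],rate=.12)
f0=env.sense()["wrist_force"]
env.movel([*c0,.0025],rate=.05); print("touch",env.sense()["wrist_force"]-f0)
env.movel([*c1,.0025],rate=.04); print("push",env.sense()["wrist_force"]-f0)
env.movel([*(c1+.03*N),.0025],rate=.1)
up(.12); look(); print(env.sense()["t"])
E
```

```text
touch [ 0.48245098 -0.74898996 -1.46482161]
push [ 0.94468015 -0.66433417 -1.47219262]
side [0.56848997 0.17441704] ang 84.76612 (0.09472041577100754, 0.04881426319479942) 709 along/side mm [119.   -2.5] red ((0.5564672350883484, 0.05982879549264908), 0.0164822805672884, array([0.55357112, 0.06080658, 0.03680379]))
scene [0.56402902 0.19686027] ang 69.628685 (0.1186029314994812, 0.10519163310527802) 316 along/side mm [140.7  -9.7] red ((0.0, 0.0), 0.0, array([nan, nan, nan]))
9.6
  return _methods._mean(a, axis=axis, dtype=dtype,
  ret = um.true_divide(
```

```bash
cat >> h.py <<'E'
def at(along,side,z): return [*(FOOT+along*U+side*N),z]
E
python3 - <<'E'
from h import *
s0=-.003
a=.119+.035+.010
p=at(a+.035,s0,.10); R=best_frame(p,PHI)
env.reach(p,R); env.movel(at(a+.035,s0,.007),rate=.12)
f0=env.sense()["wrist_force"]; print(np.linalg.det(R), solver.inverse_kinematics(at(.045,s0,.007),R) is not None)
for x in (.15,.10,.085):
    env.movel(at(x,s0,.007),rate=.05); s=env.sense(); d=s["wrist_force"]-f0; print(x,d[:2]@U,d[:2]@N,d[2])
look(("side","wrist")); print(env.sense()["t"])
p,P=cloud("side"); cv2.imwrite("pics/side1.png",cv2.resize(p[200:360,220:460],None,fx=3,fy=3)[:,:,::-1])
E
```

```text
1.0 True
0.15 0.6032261109130077 0.03283128850297648 1.2408240724557293
0.1 8.026226733465137 0.4887366897277837 1.278917253987295
0.085 5.558745154574814 -0.3940410872386653 -0.3613146668392502
side [0.55483156 0.11525906] ang 110.04255 (0.018343091011047363, 0.07501475512981415) 73 along/side mm [58.6 -8.9] red ((0.5546399354934692, 0.05713190883398056), 0.014601865783333778, array([0.55433086, 0.05532844, 0.04163431]))
wrist [0.56044211 0.09798122] ang 84.06449 (0.09597934782505035, 0.04931075870990753) 7368 along/side mm [42.1 -1.2] red ((0.5562251806259155, 0.05580882355570793), 0.017646439373493195, array([0.55435649, 0.05547101, 0.04060781]))
14.4083
```

View pics/side1.png

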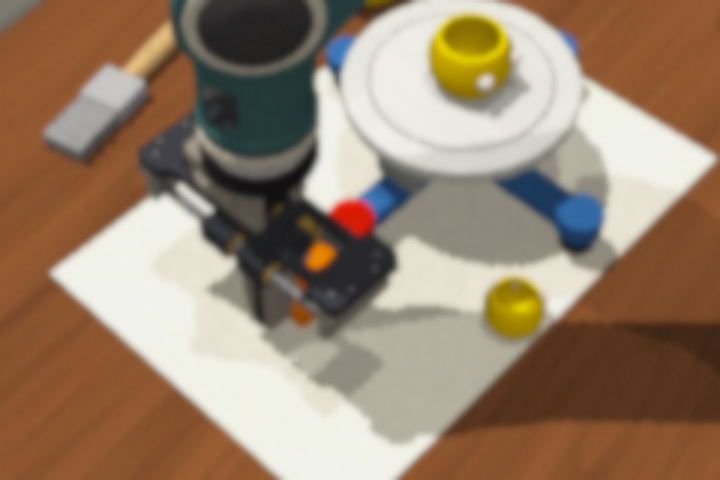

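The side view shows the fingers behind the shim at about (290,290), with the ramp going under the red boss at (352,218). The boss has risen from about 37 to 41 mm. I'll keep pushing.

Run:
```python
from h import *
s0=-.003
for x in (.07,.06,.052,.046,.043):
    env.movel(at(x,s0,.007),rate=.03); s=env.sense(); d=s["wrist_force"]; print(x,d[:2]@U,d[:2]@N,d[2])
look(("wrist",))
env.movel(at(.085,s0,.007),rate=.1); env.movel(at(.085,s0,.17),rate=.15)
look(("wrist","side"))
print([(n,r["at"]) for c in("side","scene","wrist") for n in("press_spot","short_foot","shim_flat","stand","pot") for r in tip_of(c,n)[:3]])
p,P=cloud("wrist"); cv2.imwrite("pics/wrist2.png",p[:,:,::-1])
p,P=cloud("side"); cv2.imwrite("pics/side2.png",cv2.resize(p[200:360,220:460],None,fx=3,fy=3)[:,:,::-1])
# wheel-head plane: bright unsaturated points near the head
for c in("side","scene"):
    p,P=cloud(c); m=hsvmask(p,(0,0,120),(180,60,255)); X=P[m]; X=X[np.isfinite(X).all(1)]
    r=np.hypot(X[:,0]-.541,X[:,1]+.066); X=X[(r<.085)&(r>.04)&(X[:,2]>.085)&(X[:,2]<.115)]
    A=np.c_[X[:,:2]-[.541,-.066],np.ones(len(X))]; print(c,len(X),"plane",np.linalg.lstsq(A,X[:,2],rcond=None)[0])
print(env.sense()["t"])
```

```text
0.07 5.29606368756448 0.12128452550453496 -1.3063574814427388
0.06 5.223938948745742 -0.9961217647826136 -1.3400638514043743
0.052 5.528178080686494 0.637210271766907 -1.4048836913496319
0.046 6.021291300683178 -0.27512541199191454 -1.3484535037230085
0.043 4.8897039310601835 -0.09284370469431866 -0.9272194802583611
wrist [0.55676954 0.0694647 ] ang 86.045784 (0.0680343434214592, 0.049174994230270386) 1941 along/side mm [13.4 -1.4] red ((0.5567665696144104, 0.05254979059100151), 0.017488110810518265, array([0.55741847, 0.04813474, 0.04510862]))
wrist [0.55624987 0.06138089] ang 85.786736 (0.0827595442533493, 0.048240773379802704) 1126 along/side mm [ 5.3 -0.9] red ((0.5558375716209412, 0.054032132029533386), 0.017473608255386353, array([0.54966209, 0.05728083, 0.04506327]))
side [0.55566486 0.06097447] ang 87.24375 (0.08917578309774399, 0.04693147912621498) 412 along/side mm [ 4.8 -1.4] red ((0.5553709268569946, 0.05731690675020218), 0.0160483680665493, array([0.5523855 , 0.06004914, 0.04572666]))
[('press_spot', [0.5512, 0.0115, 0.1008]), ('short_foot', [0.5594, 0.0569, 0.0102]), ('shim_flat', [0.5418, -0.062, 0.0014]), ('stand', [0.5425, -0.0626, 0.0014]), ('pot', [0.4243, 0.0335, 0.0032]), ('pot', [0.5362, -0.0684, 0.1002]), ('pot', [0.7273, -0.2005, 0.0021]), ('press_spot', [0.5559, 0.0169, 0.0967]), ('short_foot', [0.5589, 0.0545, 0.0002]), ('shim_flat', [0.568, 0.1701, 0.0055]), ('stand', [0.5423, -0.0691, 0.0017]), ('pot', [0.7249, -0.2012, 0.0018]), ('pot', [0.5371, -0.0624, 0.0999]), ('pot', [0.4273, 0.0367, 0.0008]), ('press_spot', [0.5495, 0.0097, 0.101]), ('pot', [0.4248, 0.0386, -0.0032])]
side 1853 plane [0.00091761 0.0099107  0.10066775]
scene 2144 plane [-0.00112983 -0.0015852   0.09899584]
19.5083
```

View pics/side2.png

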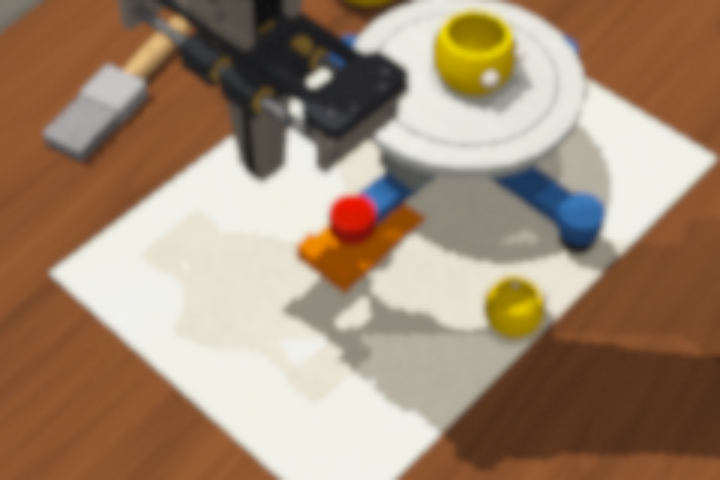

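The side view shows the shim under the red boss: boss at (352,218), heel behind it at (318,245), thin edge emerging beyond it at (412,215). Boss top is at 45–46 mm and the wheel-head plane is level. Next comes the press check on the rim.

Run:
```python
from h import *
xy=[.551,.010]
env.movel([*xy,.17],rate=.12); env.movel([*xy,.112],rate=.1); env.pause(.2)
f0=env.sense()["wrist_force"][2]; z=.104
while z>.090:
    env.movel([*xy,z],rate=.02); env.pause(.15); s=env.sense(); F=s["wrist_force"][2]-f0; print(round(z,4),round(s["ee_pos"][2],4),round(F,1))
    if F>14: break
    z-=.001 if F<3 else .0005
env.pause(.6); s=env.sense(); print("held",s["ee_pos"],s["wrist_force"][2]-f0)
env.movel([*xy,.16],rate=.08)
print(env.sense()["wrist_force"][2]-f0)
env.movel(at(.12,0,.25),rate=.2)
look(("wrist",))
for c in("side","scene"):
    p,P=cloud(c); m=hsvmask(p,(0,0,120),(180,60,255)); X=P[m]; X=X[np.isfinite(X).all(1)]
    r=np.hypot(X[:,0]-.541,X[:,1]+.066); X=X[(r<.085)&(r>.04)&(X[:,2]>.085)&(X[:,2]<.115)]
    A=np.c_[X[:,:2]-[.541,-.066],np.ones(len(X))]; print(c,len(X),"plane",np.linalg.lstsq(A,X[:,2],rcond=None)[0])
    print([r["at"] for r in tip_of(c,"pot")[:3]])
p,P=cloud("wrist"); cv2.imwrite("pics/wrist3.png",cv2.resize(p,None,fx=1.2,fy=1.2)[:,:,::-1])
print(env.sense()["t"])
```

```text
0.104 0.1041 -0.9
0.103 0.103 -0.7
0.102 0.102 0.0
0.101 0.101 -0.7
0.1 0.1001 -0.0
0.099 0.1 7.2
0.0985 0.0999 11.7
0.098 0.0999 14.1
held [0.55130014 0.01014185 0.09985838] 14.736013786229401
0.5475394811191024
wrist [0.55607155 0.05896677] ang 85.77475 (0.08752482384443283, 0.04769972711801529) 1281 along/side mm [ 2.9 -0.8] red ((0.5555506348609924, 0.0545477457344532), 0.017535323277115822, array([0.54738982, 0.06336208, 0.04463098]))
side 2217 plane [0.00056361 0.00790365 0.10062101]
[[0.5383, -0.0659, 0.1002], [0.4229, 0.0347, 0.0017], [0.7278, -0.2014, -0.0004]]
scene 2153 plane [-0.00217468 -0.00095881  0.098991  ]
[[0.7248, -0.196, 0.0015], [0.5343, -0.0664, 0.1001], [0.4254, 0.0373, 0.0004]]
28.1
```

View pics/wrist3.png

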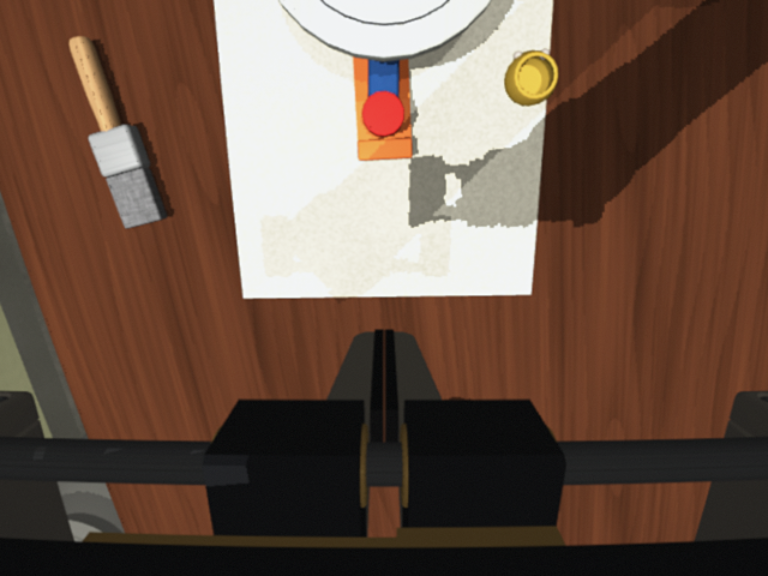

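The wrist view shows the red boss (383,114) centred on the shim, just ahead of the heel at (384,148). Wheel head, pot and brush are undisturbed. The 14.7 N press moved the head only about 0.1 mm; I'll press once more, slightly firmer, before handing in.

Run:
```python
from h import *
xy=[.551,.010]
env.movel([*xy,.17],rate=.2); env.movel([*xy,.106],rate=.1); env.pause(.2)
f0=env.sense()["wrist_force"][2]; z=.0995
while z>.094:
    env.movel([*xy,z],rate=.02); env.pause(.15); s=env.sense(); F=s["wrist_force"][2]-f0
    if F>21: break
    z-=.0005
env.pause(.7); s=env.sense(); print("held",z,s["ee_pos"],s["wrist_force"][2]-f0)
env.movel([*xy,.16],rate=.08); env.movel(at(.12,0,.25),rate=.2); env.pause(.5)
look(("wrist",)); print(env.sense()["t"])
print(workorder.finish_job())
```

```text
held 0.097 [0.55130628 0.0101045  0.09973151] 22.966092293607815
wrist [0.55634246 0.05879975] ang 85.43828 (0.08785013854503632, 0.04770568385720253) 1255 along/side mm [ 2.8 -0.5] red ((0.5557042956352234, 0.054637666791677475), 0.017462152987718582, array([0.54669182, 0.06544383, 0.04475638]))
36.0667
the job is handed in; nothing more can be done
None
```

The job is handed in at about 36 s: the bare foot stands on the shim's flat, the stand is level, and two presses on the rim (15 N, then 23 N) moved it by no more than about 0.3 mm before I let go; the hand-in returned no verdict.

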